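# Index and lock the hallway key turntable

## Robot

A 6-joint arm with a two-finger parallel gripper is mounted at the origin on the work surface. World frame = base frame: x ahead of the robot, y to its left, z up, the work surface at z = 0. Lengths are in m, angles in rad, forces in N, time in s.
With the tool pointing down it reaches from about 0.425 to 0.95 m from the base axis. Payload 3.5 kg.
Tool frame: the origin (TCP) lies at the very end of the fingers, on their centre line; the grasp point (between the pads) lies 19 mm behind it; x points along the fingers, y is the direction in which the jaws open and shut, and the axes are right-handed (so a half turn about x gives the same grasp; the last joint's range is limited). The gripper opens to 85 mm and grips with 20 to 120 N. Pads are 22 mm wide; open, the fingers measure 114 mm over their backs; the gripper's body (76 mm by 85 mm) begins 54 mm behind the grasp point. The pads swing forward as they close: fully open they stand 13 mm farther back than shut.
Start: joints at [1.152, 0.286, 1.577, -0, 1.279, -0.15], TCP at [0.179, 0.651, 0.208] pointing down, gripper open.
Joint ranges: [-2.77, 2.77], [-0.9, 2.22], [0.21, 2.48], [-1.53, 4.67], [0.24, 2.81], [-2.84, 2.84]. Speed limits (rad/s): [2.79, 2.79, 3.14, 3.14, 3.14, 3.14].

## Interface

Orientations are given as a unit quaternion [x, y, z, w].
In Python, from plant import readout, read_camera, env gives the robot as it stands.
- The arm moves only by the shell command python3 -m creep 'ROWS' [OPENING] [FORCE]. ROWS is JSON, a list of rows, each a list of 2 entries, a list of its own where there are three numbers: the shift along the world's x, y, z scaled (see below), then the turn about the world's z scaled (see below). A call has 1 to 10 rows; each row is the pose to reach, as a shift and turn from the pose commanded when the call began; what a row does not reach only later rows make up. The controller multiplies each number of a shift by 25 cm and each number of a turn by 90 degrees. A row lasts 1/12 s, in which the tool goes at most 41.7 mm and 7.16 degrees, less where a joint would pass 70% of its speed; a pose out of reach is approached as far as the arm can. A call with a number of a shift or a turn outside -1 to 1 is refused whole. A call with a gripper value outside its range is refused whole. OPENING is the closure, from 0 (fully open) to 1 (shut), set as the call begins (- or left out, the last holds). The fingers move at their own pace and stop on an object; FORCE is the grip in N (left out, the last holds). Time passes only in rows, so rows that repeat a pose let the fingers close. It gives the time, the measured TCP pose, the force and the opening at its end, in the units of the state.
- readout.observe(): the state, without advancing time (a new reading comes with each control period).
- read_camera(name): name is "scene" or "top" or "wrist"; returns a dict with "img" (420x560x3 uint8, red, green, blue), "range_z" (420x560 float32, m along the optical axis (not along the pixel's ray), 0 where there is no reading), "fx", "fy", "cx", "cy" (pixels), "eye" and "orientation" of the camera in the world; the wrist camera has in their place "tool_from_camera" (4x4, takes a point from camera to tool coordinates, whose origin is the TCP and whose axes are the tool frame's). Camera axes: x right, y down, z forward; pixel columns grow to the right and rows downward; lengths in m; the calibration is good to about 2 mm. The wrist camera is an equidistant fisheye: a pixel r from the principal point sees the ray r / f radians off the axis. A picture is of the moment at which its call begins: read the wrist's pose just before it.
- env.finish_job(): hands the job in, once; it reports no verdict.
The state is a dict: "t": time; "joint_pos": joint angles; "qd": joint speeds; "joint_torque": joint torques, N m; "eef_pos": TCP position; "eef_rot": TCP orientation; "contact_force": force on the tool from outside, world axes, zero at the start; "ft_torque": the same for the moment, N m; "gripper_width": opening from 0.0 (shut) to 1.0 (fully open).
Only numpy, scipy, OpenCV 4.12 (cv2) and the standard library are available. Lean on these libraries where they do the work, as an engineer would, in place of code of your own. Each camera call takes 0.05 s, during which the arm holds its last target. There are 200 camera calls.

## Task

Lift the red lever out of its free notch so that its sprung latch rides on the turntable's hidden index ring, and turn the key turntable clockwise by its dark finger post until the tin cup has come round roughly to the white arrow and the latch is felt to catch. Then throw the lever fully home, down into the white-marked notch, so that the turntable is locked there. Keep the key, the pink fob and the standing bell on the turntable, and leave the other things on the shelf where they are.

Things in the scene. Friction and masses are not known exactly. Their poses are not given: they have to be found in the camera images.
- base: Fixed wooden base of the unit: a plate 300 x 270 mm, 12 mm thick, with a 210 x 155 mm extension on its +y side that carries the lever. Origin on the shelf surface under the turntable's axis; z up, -x towards the white arrow, +y towards the lever. Positions 'in base' use this frame. Place and yaw vary.
- deck (a joint): Angle (rad) of the turntable, a wooden deck 260 mm across, top 52 mm above the shelf, turning with light friction about base z. 0: tin cup at the white arrow; grows anticlockwise seen from above; starts at 0.5 to 1.1, so turn it clockwise. The cup's index notch catches at an unknown angle within 0.3 either side of 0; other stations catch a quarter turn away.
- post_grip (a point): Point on the axis of the dark wooden finger post, 18 mm below its top. The post is fixed on the deck, 105 mm from the turntable's axis, a quarter turn anticlockwise of the cup seen from above: 22 mm diameter, 70 mm tall above the deck, top 122 mm above the shelf.
- latch (a point): Where the lever's latch meets the index ring hidden under the deck, in base x = 0, y = 118, z = 23 mm. With the lever lifted out of its free notch and let go, a spring presses the latch on the ring's rim; when the deck is turned slowly the latch springs into the 18 mm wide notch and stops the deck firmly (1 degree of play). Until then the lever cannot go home.
- arrow (a point): Tip region of the white arrow painted on the base's -x edge, 139 mm from the turntable's axis, 12 mm above the shelf.
- cup_mouth (a point): Centre of the mouth of the tin cup, 137 mm above the shelf. The cup is fixed on the deck, 66 mm across, 85 mm tall, centred 88 mm from the turntable's axis.
- pivot (a point): Vertical pivot axis of the lever, in base at x = -51, y = 159 mm; the point is 12 mm above the shelf.
- lever (a joint): Swing (rad) of the lever about its pivot, clockwise seen from above. At v the arm points along (sin(v - 0.2), cos(v - 0.2)) in base x, y. 0.02: free notch (start). 0.14 to 0.17: latch on the ring's rim, blocked. 0.27 to 0.31: latch sprung part way into the index notch. 0.38: fully home, in the white-marked notch. A spring of 2.5 N m/rad draws it to 0.33 from either side; stop at 0.42.
- lift (a joint): Upward tilt (rad) of the lever's arm about a level hinge on the pivot axis, 56 mm above the shelf; a spring holds it down (about 1.5 N at the red grip). 0: down in a notch. The brass pin under the arm clears the gate only above 0.12 (red grip raised 17 mm); resting on the land between the two notches it reads about 0.12. Stop at 0.35.
- knob_grip (a point): Point on the axis of the upright red grip at the end of the lever's steel arm (145 mm from the pivot): 28 mm diameter, 50 mm tall, tapering below; its top is 111 mm and this point 92 mm above the shelf with the arm down; the arm's top face lies at 61 mm. It moves with the lever.
- marked_notch (a point): The white-marked notch in the dark steel gate, at its top edge, 45 mm above the shelf, 85 mm from the pivot; the notch is 10 mm deep. The free notch is 30 mm from it towards -x of the base.
- key: Loose bronze skeleton key lying on the deck, 114 mm long, 9 mm thick; origin near the middle of its shank, on its underside, x towards the bit.
- fob: Loose pink eraser-shaped fob on the deck, 60 x 28 x 14 mm; origin centre of underside.
- bell: Loose chrome bell standing on the deck, 46 mm across, 52 mm tall; origin centre of underside, z up.
- glasses_case: Loose blue glasses case on the shelf, 160 x 65 x 45 mm; origin centre of underside.
- gel_bottle: Loose gel bottle on the shelf, 56 mm across, 140 mm tall; origin centre of underside.
- candle_jar: Loose amber glass jar on the shelf, 72 mm across, 70 mm tall; origin centre of underside.
- torch_box: Loose cardboard box on the shelf, 120 x 70 x 50 mm; origin centre of underside.
Things that resemble listed ones, but are neither listed nor needed, are in the scene too. Of the things shaped like the key, the bronze one is meant.

How it is judged:
At the end, for the whole second after the job is handed in: Lever in the white-marked notch (swing above 0.35 rad) and down (lift below 0.05 rad); deck still, cup within 0.4 rad of the arrow; key, fob and bell on the deck (origins within 140 mm of its axis), bell upright within 0.3 rad; the four shelf things within 30 mm of where they began (value of joint lever above 0.35 rad and value of joint lift below 0.05 rad and value of joint deck between -0.4 and 0.4 rad and velocity of joint deck between -0.05 and 0.05 rad/s and velocity of joint lever between -0.05 and 0.05 rad/s and angle between bell's own z axis and vertical below 0.3 rad and z of each of key, fob, bell in the frame of base above 0.045 m and horizontal distance between each of key, fob, bell and base below 0.14 m and distance of each of glasses_case, gel_bottle, candle_jar, torch_box from where it was at the start of the episode below 0.03 m); the robot touches nothing.
It fails at once if the key, fob or bell falls off the turntable (z of any of key, fob, bell in the frame of base below 0.035 m).
It fails at once if the bell is knocked over (angle between bell's own z axis and vertical above 0.8 rad).
It fails at once if one of the other things on the shelf is pushed more than 30 mm (distance of any of glasses_case, gel_bottle, candle_jar, torch_box from where it was at the start of the episode above 0.03 m).
It also fails if it takes over 64 s, if anything falls off the work surface, if the arm or the gripper's body presses on something with over 40 N, if the wrist force passes 120 N, or if a joint passes its speed limit or range.

## Working session

There is one attempt and no reset: what is moved stays moved. The work goes in short steps, Python scripts to look and compute and a shell command to move; the robot and the scene stay as the last step left them, time stands still between calls to the robot, and variables do not carry over. Pictures are saved under pics/ and viewed, about 8 in all and at most 12, crops included, and the job is handed in when it is done.

```bash
ls; mkdir -p pics; cat > h.py <<'E'
import numpy as np, cv2
from plant import readout, read_camera, env
from scipy.spatial.transform import Rotation as R
def cam(name):
    c=read_camera(name); return c
def pts(c):
    "world points per pixel for static cams"
    h,w=c["range_z"].shape; u,v=np.meshgrid(np.arange(w),np.arange(h)); z=c["range_z"]
    P=np.stack([(u-c["cx"])/c["fx"]*z,(v-c["cy"])/c["fy"]*z,z],-1)
    o=np.array(c["orientation"]); M=R.from_quat(o).as_matrix() if o.size==4 else o
    return P@M.T+np.array(c["eye"])
def save(c,f,crop=None,s=1):
    i=c["img"][...,::-1]
    if crop: a,b,d,e=crop; i=i[b:e,a:d]
    cv2.imwrite("pics/"+f,cv2.resize(i,None,fx=s,fy=s,interpolation=cv2.INTER_CUBIC))
E
python3 - <<'E'
from h import *
import pickle
print(readout.observe())
for n in("scene","top"):
    c=cam(n); save(c,n+"1.png"); pickle.dump(c,open(n+".pkl","wb")); print(n,c["eye"],c["orientation"],c["fx"])
E
```

```text
pics
{'t': 0.0, 'joint_pos': array([ 1.15201146e+00,  2.87171036e-01,  1.57816628e+00,  3.04490408e-05,
        1.27859581e+00, -1.49977460e-01]), 'qd': array([ 0.00033776, -0.00019998, -0.00070642,  0.00029408, -0.00177866,
        0.00034716]), 'joint_torque': array([-1.19623095e-03, -4.05978048e+01, -2.92626321e+01, -1.93404476e-04,
        5.75882150e-03,  8.58177572e-06]), 'eef_pos': array([0.17892725, 0.65012312, 0.20664946]), 'eef_rot': array([ 0.09396356,  0.70097083, -0.09554627,  0.70048673]), 'contact_force': array([ 0.80395225,  0.31909983, -0.02580971]), 'ft_torque': array([ 0.00445031, -0.05474371,  0.00509932]), 'gripper_width': 1.0005705546688735}
scene [ 1.04818116 -0.3558863   1.14845032] [ 0.83834386  0.47058889 -0.13413521 -0.24027778] 485.71739911198284
top [ 2.89725649e-01 -9.09578958e-04  1.27887451e+00] [-0.69897445  0.70818059 -0.0748504   0.06566872] 458.2899470697221
```

View pics/scene1.png

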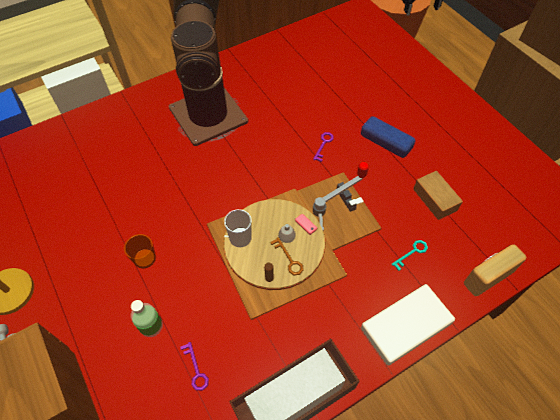

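View pics/top1.png

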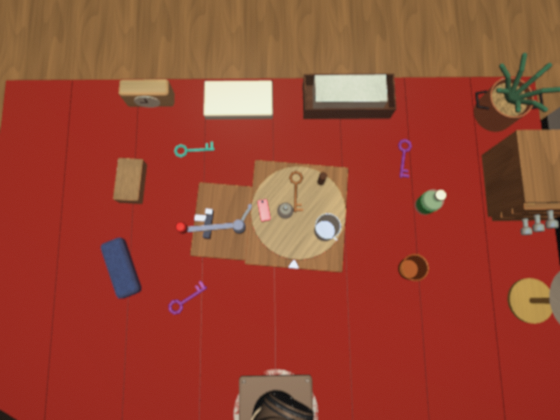

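```bash
python3 - <<'E'
from h import *
import pickle
for n,L in(("top",dict(deck1=(270,185),deckc=(298,212),arrow=(294,265),knob=(181,228),pivot=(239,226),post=(322,179),cup=(327,229),bell=(285,210),robot=(275,400),red=(400,330),marknotch=(200,217),m2=(208,210),case=(120,268),box=(130,180),gel=(430,203),candle=(413,267))),("scene",dict(deck=(255,220),knob=(363,168),post=(269,267),cup=(238,217),bell=(287,232),red=(180,250),robot=(205,110)))):
    c=pickle.load(open(n+".pkl","rb")); P=pts(c)
    for k,(u,v) in L.items(): print(n,k,P[v,u].round(3))
E
```

```text
top deck1 [0.602 0.009 0.052]
top deckc [ 0.525 -0.067  0.051]
top arrow [ 0.384 -0.054  0.015]
top knob [0.475 0.238 0.112]
top pivot [0.487 0.093 0.063]
top post [ 0.6   -0.128  0.118]
top cup [ 0.477 -0.144  0.055]
top bell [ 0.524 -0.03   0.09 ]
top robot [0.089 0.001 0.277]
top red [ 0.207 -0.338  0.003]
top marknotch [0.522 0.206 0.013]
top m2 [0.535 0.179 0.045]
top case [0.38  0.411 0.043]
top box [0.621 0.395 0.049]
top gel [ 0.537 -0.414  0.097]
top candle [ 0.375 -0.385  0.003]
scene deck [ 0.447 -0.077  0.051]
scene knob [0.488 0.235 0.108]
scene post [ 0.613 -0.13   0.121]
scene cup [ 0.445 -0.122  0.102]
scene bell [ 0.54  -0.035  0.088]
scene red [ 0.393 -0.28  -0.005]
scene robot [ 0.057 -0.024  0.085]
```

```bash
cat > meas.py <<'E'
from h import *
import pickle
def measure(T):
    P=pts(T); z=P[...,2]; I=T["img"].astype(int); r,g,b=I[...,0],I[...,1],I[...,2]
    near=(np.abs(P[...,0]-.52)<.2)&(np.abs(P[...,1]+.03)<.35)
    d={}
    m=near&(abs(z-.052)<.005)&(np.abs(P[...,1]+.07)<.15)
    (c,R_)=cv2.minEnclosingCircle(P[m][:,:2].astype(np.float32)); q=P[m][:,:2]
    cc=(np.percentile(q,[.5,99.5],axis=0)); d["deck"]=(np.array(c),R_,cc.mean(0),cc[1]-cc[0])
    m=near&(z>.125)&(z<.15)&(P[...,1]<.05); c,R_=cv2.minEnclosingCircle(P[m][:,:2].astype(np.float32)); d["cup"]=(np.array(c),R_,m.sum())
    m=near&(z>.112)&(z<.126)&(r<90)&(np.hypot(P[...,0]-.52,P[...,1]+.06)<.14); d["post"]=(np.median(P[m],0),m.sum())
    m=near&(z>.1)&(z<.16)&(r>120)&(g<70)&(P[...,1]>.12); d["knob"]=(np.median(P[m],0),m.sum(),P[m].min(0),P[m].max(0))
    m=near&(r>190)&(g>190)&(b>190)&(z<.02)&(P[...,0]<.42); d["arrow"]=(P[m].mean(0),m.sum())
    m=near&(z>.045)&(z<.08)&(P[...,1]>.09)&(abs(r-g)<40)&(r<170);d["arm"]=m.sum()
    m=near&(r>170)&(g>80)&(g<160)&(b>100)&(z>.05); d["fob"]=(P[m].mean(0),m.sum())
    return d
E
python3 - <<'E'
from meas import *
for n in("top","scene"):
    T=pickle.load(open(n+".pkl","rb"))
    for k,v in measure(T).items(): print(n,k,v)
T=pickle.load(open("top.pkl","rb")); save(T,"topcrop.png",(165,150,365,280),4)
E
```

```text
top deck (array([ 0.5274542 , -0.06733976]), 0.12999102473258972, array([ 0.52719782, -0.06632333]), array([0.24894089, 0.24981287]))
top cup (array([ 0.52641207, -0.13456981]), 0.08488118648529053, np.int64(126))
top post (array([ 0.60289318, -0.12597929,  0.11537249]), np.int64(5))
top knob (array([0.48125729, 0.24006567, 0.10854449]), np.int64(76), array([0.4687659 , 0.2284863 , 0.10036009]), array([0.49517095, 0.25234927, 0.11351982]))
top arrow (array([ 0.38555752, -0.05270806,  0.01259876]), np.int64(42))
top arm 355
top fob (array([ 0.54068553, -0.04044833,  0.05352269]), np.int64(1448))
scene deck (array([ 0.52639312, -0.0657373 ]), 0.13132783770561218, array([ 0.52784863, -0.06576954]), array([0.25056754, 0.24939772]))
scene cup (array([ 0.52628744, -0.13305166]), 0.08593188971281052, np.int64(198))
scene post (array([ 0.61914754, -0.13261716,  0.11675472]), np.int64(10))
scene knob (array([0.48252578, 0.24068873, 0.10944271]), np.int64(70), array([0.46781552, 0.22956788, 0.10128843]), array([0.49368326, 0.25735689, 0.11556761]))
scene arrow (array([nan, nan, nan]), np.int64(0))
scene arm 151
scene fob (array([0.52726531, 0.03099449, 0.06637075]), np.int64(202))meas.py:13: RuntimeWarning: Mean of empty slice.
  m=near&(r>190)&(g>190)&(b>190)&(z<.02)&(P[...,0]<.42); d["arrow"]=(P[m].mean(0),m.sum())
  ret = um.true_divide(
```

View pics/topcrop.png

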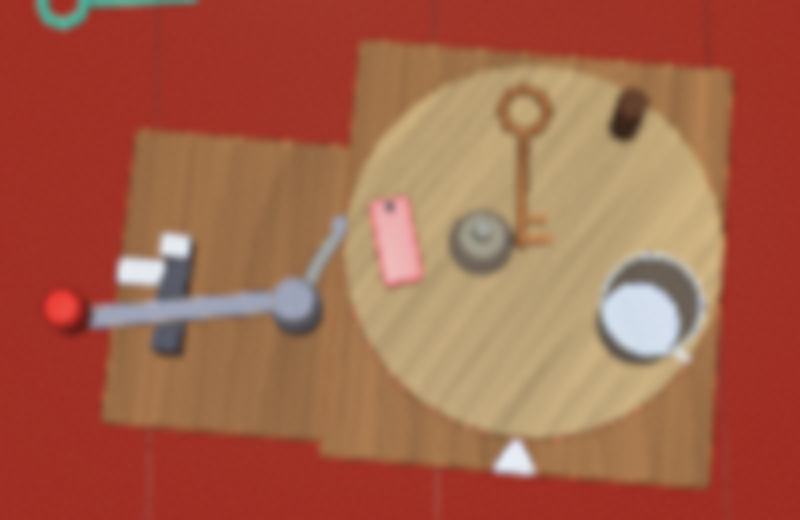

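```bash
cat > st.py <<'E'
from h import *
s=readout.observe(); M=R.from_quat(s["eef_rot"]).as_matrix()
print("t",round(float(s["t"]),2),"p",s["eef_pos"].round(4),"jawdeg",np.degrees(np.arctan2(M[1,1],M[0,1])).round(2),"toolx",M[:,0].round(3),"F",s["contact_force"].round(1),"T",s["ft_torque"].round(2),"w",round(float(s["gripper_width"]),3),"q",s["joint_pos"].round(2))
E
python3 st.py
```

```text
t 0.1 p [0.1789 0.6502 0.2068] jawdeg 74.6 toolx [-0.001 -0.002 -1.   ] F [-0.2 -0.1  0.1] T [-0.01 -0.02  0.  ] w 1.0 q [ 1.15  0.29  1.58  0.    1.28 -0.15]
```

```bash
python3 -m creep '[[[0.15,-0.2,0],0],[[0.3,-0.4,0],0],[[0.45,-0.6,0],0],[[0.6,-0.8,0],0],[[0.7,-0.9,0],0]]' 0 ; python3 st.py
```

```text
t: 0.52
eef_pos: [0.3058, 0.4833, 0.2074]
eef_rot: [0.094, 0.701, -0.095, 0.701]
contact_force: [-0.3, 1.1, 1.0]
gripper_width: 1.001
t 0.52 p [0.3058 0.4833 0.2074] jawdeg 74.65 toolx [-0.001 -0.001 -1.   ] F [-0.3  1.1  1. ] T [ 0.02 -0.02  0.02] w 1.001 q [ 0.83  0.06  1.83 -0.    1.25 -0.47]
```

```bash
python3 -m creep '[[[0.71,-0.975,0],-0.83],[[0.71,-0.975,0],-0.83],[[0.71,-0.975,0],-0.83],[[0.71,-0.975,0],-0.83],[[0.71,-0.975,0],-0.83],[[0.71,-0.975,0],-0.83],[[0.71,-0.975,0],-0.83],[[0.71,-0.975,0],-0.83],[[0.71,-0.975,0],-0.83],[[0.71,-0.975,0],-0.83]]' 0 ;python3 -m creep '[[[0,0,0],-0.035],[[0,0,0],-0.035],[[0,0,0],-0.035]]'; python3 st.py
python3 - <<'E'
from h import *
c=cam("wrist"); save(c,"w1.png"); 
E
```

```text
t: 1.35
eef_pos: [0.4835, 0.24, 0.2074]
eef_rot: [0.489, 0.511, -0.49, 0.51]
contact_force: [-0.6, -0.2, 0.4]
gripper_width: 1.003
t: 1.6
eef_pos: [0.4828, 0.2413, 0.2076]
eef_rot: [-0.5, -0.5, 0.501, -0.5]
contact_force: [0.1, 0.1, -0.1]
gripper_width: 0.997
t 1.6 p [0.4828 0.2413 0.2076] jawdeg -0.08 toolx [-0.001 -0.    -1.   ] F [ 0.1  0.1 -0.1] T [-0.02 -0.03  0.03] w 0.997 q [ 0.28 -0.01  1.91 -0.    1.25  0.28]
```

View pics/w1.png

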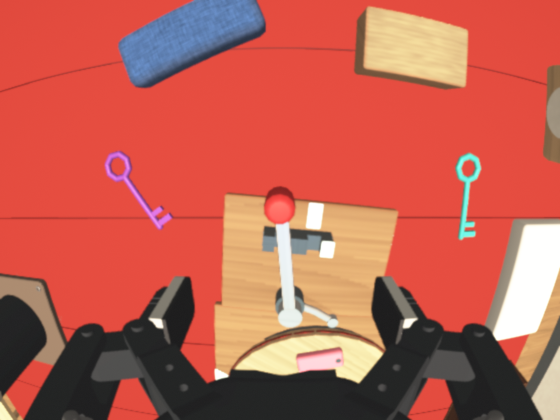

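Wrist view: red knob at (279,207), centred in x between the jaws; the lever is in the free notch. I lower and grip it.

```bash
python3 -m creep '[[[-0.01,0,-0.16],0],[[-0.01,0,-0.32],0],[[-0.01,0,-0.44],0],[[-0.01,0,-0.525],0],[[-0.01,0,-0.525],0],[[-0.01,0,-0.525],0]]' 0 ;python3 -m creep '[[[0,0,0],0],[[0,0,0],0],[[0,0,0],0],[[0,0,0],0],[[0,0,0],0],[[0,0,0],0],[[0,0,0],0]]' 1 40; python3 st.py
```

```text
t: 2.15
eef_pos: [0.4796, 0.2413, 0.0757]
eef_rot: [-0.5, -0.5, 0.501, -0.499]
contact_force: [0.5, 1.1, 1.5]
gripper_width: 1.0
t: 2.73
eef_pos: [0.4797, 0.2421, 0.0773]
eef_rot: [-0.501, -0.5, 0.501, -0.498]
contact_force: [-5.8, 2.4, 4.8]
gripper_width: 0.28
t 2.73 p [0.4797 0.2421 0.0773] jawdeg -0.19 toolx [-0.002  0.001 -1.   ] F [-5.8  2.4  4.8] T [ 0.45  0.93 -0.01] w 0.28 q [0.28 0.13 2.01 0.   1.   0.28]
```

```bash
python3 -m creep '[[[0,-0.005,0.025],0],[[0,-0.01,0.05],0],[[0,-0.017,0.075],0],[[0,-0.025,0.1],0],[[0,-0.025,0.1],0],[[0,-0.025,0.1],0]]' ; python3 st.py;  python3 -m creep '[[[0.02,0,0],0],[[0.04,0,0],0],[[0.06,0,0],-0.03],[[0.075,0,0],-0.06],[[0.075,0,0],-0.06],[[0.075,0,0],-0.06]]'; python3 st.py
```

```text
t: 3.23
eef_pos: [0.4824, 0.2322, 0.102]
eef_rot: [0.5, 0.497, -0.501, 0.501]
contact_force: [5.0, -7.7, -6.8]
gripper_width: 0.282
t 3.23 p [0.4824 0.2322 0.102 ] jawdeg -0.18 toolx [ 0.004 -0.005 -1.   ] F [ 5.  -7.7 -6.8] T [-1.06 -0.59 -0.15] w 0.282 q [ 0.26  0.09  2.01 -0.01  1.04  0.27]
t: 3.73
eef_pos: [0.4996, 0.2332, 0.1012]
eef_rot: [-0.522, -0.474, 0.525, -0.476]
contact_force: [2.2, -5.3, -5.2]
gripper_width: 0.277
t 3.73 p [0.4996 0.2332 0.1012] jawdeg -5.52 toolx [-0.001 -0.004 -1.   ] F [ 2.2 -5.3 -5.2] T [-0.84 -0.15  0.04] w 0.277 q [ 0.25  0.13  1.97 -0.    1.05  0.35]
```

```bash
python3 -m creep '[[[0.005,0,-0.025],0],[[0.005,0,-0.025],0]]'; python3 -m creep '[[[0,0,0],0],[[0,0,0],0],[[0,0,0],0],[[0,0,0],0],[[0,0,0],0]]' 0;python3 -m creep '[[[0,0,0.1],0],[[0,0,0.25],0],[[0,0,0.4],0],[[0,0,0.5],0],[[0,0,0.5],0],[[0,0,0.5],0]]';python3 st.py
python3 - <<'E'
from h import *
c=cam("wrist"); save(c,"w2.png",(160,120,440,400),2) 
c=cam("top"); 
from meas import measure
d=measure(c); print(d["knob"],d["post"])
E
```

```text
t: 3.9
eef_pos: [0.5008, 0.2356, 0.0959]
eef_rot: [0.524, 0.475, -0.524, 0.475]
contact_force: [-1.7, 0.3, 0.9]
gripper_width: 0.279
t: 4.32
eef_pos: [0.501, 0.2353, 0.0959]
eef_rot: [0.524, 0.475, -0.523, 0.475]
contact_force: [-0.2, -0.2, -0.4]
gripper_width: 0.964
t: 4.82
eef_pos: [0.5019, 0.2355, 0.2231]
eef_rot: [0.525, 0.474, -0.522, 0.476]
contact_force: [-0.4, -0.7, -0.2]
gripper_width: 0.997
t 4.82 p [0.5019 0.2355 0.2231] jawdeg -5.57 toolx [ 0.005  0.001 -1.   ] F [-0.4 -0.7 -0.2] T [-0.02 -0.03  0.03] w 0.997 q [ 0.26  0.01  1.86 -0.    1.27  0.35]
(array([0.50391614, 0.22782595, 0.12557681]), np.int64(45), array([0.48881912, 0.22080016, 0.11651985]), array([0.51579248, 0.2350657 , 0.13208851])) (array([ 0.60176451, -0.12649145,  0.11728625]), np.int64(6))
```

View pics/w2.png

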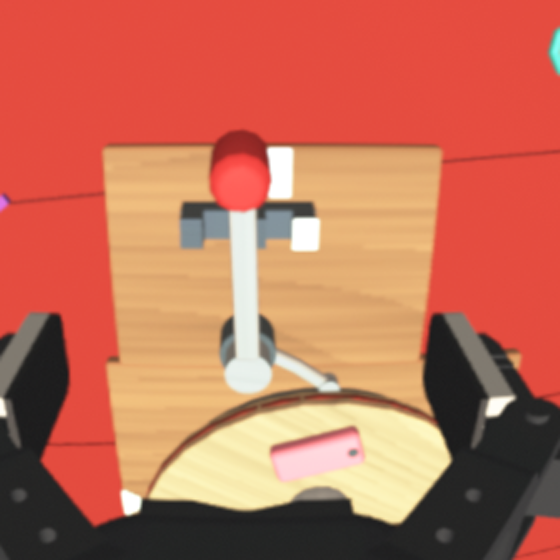

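The wrist view shows the red knob at (240,185), lifted with the pin on the land between the notches and the latch arm on the ring. Next is the finger post.

```bash
python3 -m creep '[[[0.22,-0.75,0],0.4],[[0.22,-0.75,0],0.4],[[0.22,-0.75,0],0.4],[[0.22,-0.75,0],0.4],[[0.22,-0.75,0],0.4],[[0.22,-0.75,0],0.4]]';python3 -m creep '[[[0.215,-0.71,0],0.245],[[0.215,-0.71,0],0.245],[[0.215,-0.71,0],0.245],[[0.215,-0.71,0],0.245],[[0.215,-0.71,0],0.245],[[0.215,-0.71,0],0.245],[[0.215,-0.71,0],0.245]]';python3 st.py
python3 - <<'E'
from h import *
s=readout.observe();c=cam("wrist"); save(c,"w3.png")
M=np.eye(4);M[:3,:3]=R.from_quat(s["eef_rot"]).as_matrix();M[:3,3]=s["eef_pos"]
T=M@np.array(c["tool_from_camera"])
u,v=np.meshgrid(np.arange(560),np.arange(420)); dx,dy=(u-c["cx"])/c["fx"],(v-c["cy"])/c["fy"]
r=np.hypot(dx,dy)+1e-9; z=c["range_z"]; P=np.stack([dx/r*np.tan(r)*z,dy/r*np.tan(r)*z,z],-1)@T[:3,:3].T+T[:3,3]
m=(z>0)&(abs(P[...,2]-.12)<.006)&(np.hypot(P[...,0]-.61,P[...,1]+.13)<.03)
print(m.sum(),P[m].min(0),P[m].max(0),P[m].mean(0),np.argwhere(m).mean(0))
E
```

```text
t: 5.42
eef_pos: [0.5557, 0.0425, 0.2178]
eef_rot: [0.35, 0.614, -0.353, 0.613]
contact_force: [0.1, 0.1, -0.8]
gripper_width: 1.0
t: 6.0
eef_pos: [0.6083, -0.1307, 0.2175]
eef_rot: [0.229, 0.671, -0.228, 0.667]
contact_force: [-0.0, -0.5, -0.1]
gripper_width: 0.999
t 6.0 p [ 0.6083 -0.1307  0.2175] jawdeg 52.33 toolx [-0.005  0.002 -1.   ] F [-0.  -0.5 -0.1] T [ 0.07 -0.03  0.02] w 0.999 q [-0.37  0.17  1.7   0.    1.28 -1.29]
484 [ 0.59832384 -0.1392148   0.11407649] [ 0.61986065 -0.11791644  0.12225744] [ 0.60835989 -0.12793046  0.11907444] [211.22727273 283.72727273]
```

View pics/w3.png

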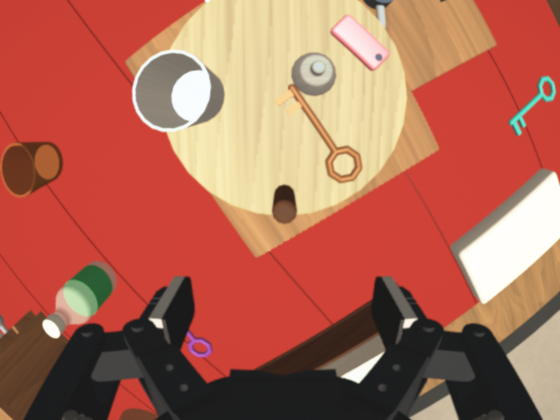

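Wrist view: the post at (284,203), at (0.609, -0.1285), is centred between the jaws; the bronze key, bell and fob are clear of the fingers. I lower and grip.

```bash
python3 -m creep '[[[0.003,0.008,-0.16],0],[[0.003,0.008,-0.32],0],[[0.003,0.008,-0.45],0],[[0.003,0.008,-0.53],0],[[0.003,0.008,-0.53],0],[[0.003,0.008,-0.53],0]]' 0 ;python3 -m creep '[[[0,0,0],0],[[0,0,0],0],[[0,0,0],0],[[0,0,0],0],[[0,0,0],0],[[0,0,0],0],[[0,0,0],0]]' 1 25; python3 st.py
python3 - <<'E'
import numpy as np
C=np.array([.527,-.066]);a0=-.653
for d in np.arange(.1,1.4,.1):
    p=.105*np.array([np.cos(a0-d)-np.cos(a0),np.sin(a0-d)-np.sin(a0)])/.25; print(round(d,2),p.round(3),(-d/(np.pi/2)).round(3))
E
```

```text
t: 6.55
eef_pos: [0.6087, -0.1259, 0.0863]
eef_rot: [0.227, 0.671, -0.227, 0.668]
contact_force: [1.7, 0.4, 1.3]
gripper_width: 1.003
t: 7.13
eef_pos: [0.6105, -0.1286, 0.0896]
eef_rot: [0.227, 0.669, -0.228, 0.67]
contact_force: [-2.0, -0.6, 5.3]
gripper_width: 0.235
t 7.13 p [ 0.6105 -0.1286  0.0896] jawdeg 52.49 toolx [ 0.001 -0.001 -1.   ] F [-2.  -0.6  5.3] T [-0.28  0.52  0.15] w 0.235 q [-0.37  0.29  1.8  -0.    1.05 -1.29]
0.1 [-0.027 -0.032] -0.064
0.2 [-0.057 -0.061] -0.127
0.3 [-0.09  -0.087] -0.191
0.4 [-0.126 -0.11 ] -0.255
0.5 [-0.163 -0.129] -0.318
0.6 [-0.202 -0.144] -0.382
0.7 [-0.243 -0.155] -0.446
0.8 [-0.284 -0.162] -0.509
0.9 [-0.326 -0.165] -0.573
1.0 [-0.368 -0.163] -0.637
1.1 [-0.41  -0.158] -0.7
1.2 [-0.451 -0.148] -0.764
1.3 [-0.49  -0.135] -0.828
```

```bash
python3 -m creep '[[[-0.006,-0.007,0],-0.015],[[-0.018,-0.021,0],-0.042],[[-0.032,-0.037,0],-0.074],[[-0.047,-0.052,0],-0.105],[[-0.062,-0.065,0],-0.137],[[-0.078,-0.078,0],-0.168],[[-0.095,-0.09,0],-0.2],[[-0.112,-0.101,0],-0.23],[[-0.121,-0.107,0],-0.247],[[-0.126,-0.11,0],-0.255]]'; python3 st.py
```

```text
t: 7.97
eef_pos: [0.5804, -0.1563, 0.0896]
eef_rot: [0.357, 0.609, -0.356, 0.613]
contact_force: [4.2, -1.8, 4.6]
gripper_width: 0.235
t 7.97 p [ 0.5804 -0.1563  0.0896] jawdeg 29.45 toolx [ 0.005 -0.002 -1.   ] F [ 4.2 -1.8  4.6] T [-0.23 -0.58  0.15] w 0.235 q [-0.43  0.25  1.86  0.    1.03 -0.95]
```

```bash
python3 -m creep '[[[-0.01,-0.006,0],-0.016],[[-0.022,-0.012,0],-0.038],[[-0.037,-0.019,0],-0.063],[[-0.05,-0.025,0],-0.085],[[-0.063,-0.03,0],-0.106],[[-0.076,-0.034,0],-0.127],[[-0.086,-0.037,0],-0.144],[[-0.096,-0.04,0],-0.16]]'; python3 st.py;  python3 -m creep '[[[-0.006,-0.002,0],-0.01],[[-0.013,-0.003,0],-0.02],[[-0.021,-0.005,0],-0.032],[[-0.029,-0.007,0],-0.044],[[-0.037,-0.008,0],-0.056],[[-0.045,-0.01,0],-0.07]]';python3 st.py
```

```text
t: 8.63
eef_pos: [0.5565, -0.167, 0.0896]
eef_rot: [0.431, 0.559, -0.43, 0.563]
contact_force: [4.5, -3.1, 4.9]
gripper_width: 0.231
t 8.63 p [ 0.5565 -0.167   0.0896] jawdeg 15.02 toolx [ 0.005 -0.004 -1.   ] F [ 4.5 -3.1  4.9] T [-0.58 -0.64  0.16] w 0.231 q [-0.47  0.2   1.91 -0.    1.02 -0.73]
t: 9.13
eef_pos: [0.5452, -0.1697, 0.0895]
eef_rot: [0.461, 0.534, -0.46, 0.539]
contact_force: [6.2, -3.7, 4.6]
gripper_width: 0.23
t 9.13 p [ 0.5452 -0.1697  0.0895] jawdeg 8.74 toolx [ 0.005 -0.004 -1.   ] F [ 6.2 -3.7  4.6] T [-0.62 -0.74  0.11] w 0.23 q [-0.48  0.18  1.93 -0.    1.02 -0.63]
```

```bash
python3 -m creep '[[[-0.008,-0.001,0],-0.013],[[-0.016,-0.002,0],-0.025],[[-0.024,-0.003,0],-0.038],[[-0.032,-0.004,0],-0.051]]'; python3 -m creep '[[[-0.008,-0.001,0],-0.012],[[-0.016,-0.001,0],-0.025],[[-0.025,-0.001,0],-0.038]]'; python3 st.py
```

```text
t: 9.47
eef_pos: [0.5361, -0.171, 0.0896]
eef_rot: [0.481, 0.516, -0.482, 0.519]
contact_force: [1.2, -5.0, 6.8]
gripper_width: 0.232
t: 9.72
eef_pos: [0.5323, -0.1713, 0.0896]
eef_rot: [0.498, 0.5, -0.496, 0.507]
contact_force: [7.8, -4.5, 2.4]
gripper_width: 0.232
t 9.72 p [ 0.5323 -0.1713  0.0896] jawdeg 0.74 toolx [ 0.009 -0.005 -1.   ] F [ 7.8 -4.5  2.4] T [-0.8  -1.35  0.2 ] w 0.232 q [-0.49  0.16  1.96 -0.    1.01 -0.51]
```

```bash
python3 -m creep '[[[-0.008,0,0],-0.012],[[-0.016,0,0],-0.025],[[-0.025,0,0],-0.038]]'; python3 st.py
```

```text
t: 9.97
eef_pos: [0.5256, -0.1715, 0.0896]
eef_rot: [0.512, 0.485, -0.511, 0.491]
contact_force: [5.8, -4.2, 2.3]
gripper_width: 0.23
t 9.97 p [ 0.5256 -0.1715  0.0896] jawdeg -2.66 toolx [ 0.007 -0.006 -1.   ] F [ 5.8 -4.2  2.3] T [-0.86 -0.8   0.2 ] w 0.23 q [-0.5   0.14  1.98 -0.    1.01 -0.45]
```

```bash
python3 -m creep '[[[-0.008,0,0],-0.012],[[-0.016,0.001,0],-0.025],[[-0.025,0.002,0],-0.038]]'; python3 st.py
```

```text
t: 10.22
eef_pos: [0.5181, -0.1711, 0.0896]
eef_rot: [-0.526, -0.47, 0.526, -0.475]
contact_force: [4.0, -6.2, 4.9]
gripper_width: 0.228
t 10.22 p [ 0.5181 -0.1711  0.0896] jawdeg -6.08 toolx [ 0.004 -0.006 -1.   ] F [ 4.  -6.2  4.9] T [-1.02 -0.43  0.08] w 0.228 q [-0.5   0.13  1.99 -0.    1.01 -0.4 ]
```

```bash
python3 -m creep '[[[-0.008,0.001,0],-0.012],[[-0.016,0.001,0],-0.025],[[-0.025,0.002,0],-0.038]]'; python3 st.py
```

```text
t: 10.47
eef_pos: [0.512, -0.1704, 0.0895]
eef_rot: [0.54, 0.454, -0.54, 0.459]
contact_force: [5.0, -5.3, 4.9]
gripper_width: 0.235
t 10.47 p [ 0.512  -0.1704  0.0895] jawdeg -9.52 toolx [ 0.005 -0.005 -1.   ] F [ 5.  -5.3  4.9] T [-0.86 -0.66  0.06] w 0.235 q [-0.51  0.12  2.01 -0.    1.01 -0.34]
```

```bash
python3 -m creep '[[[-0.008,0.001,0],-0.012],[[-0.016,0.003,0],-0.025],[[-0.025,0.005,0],-0.038]]'; python3 st.py
```

```text
t: 10.72
eef_pos: [0.5055, -0.1693, 0.0895]
eef_rot: [-0.553, -0.438, 0.553, -0.443]
contact_force: [2.8, -6.6, 6.1]
gripper_width: 0.23
t 10.72 p [ 0.5055 -0.1693  0.0895] jawdeg -12.93 toolx [ 0.004 -0.005 -1.   ] F [ 2.8 -6.6  6.1] T [-1.02 -0.36  0.01] w 0.23 q [-0.51  0.1   2.02 -0.    1.01 -0.28]
```

```bash
python3 -m creep '[[[-0.008,0.002,0],-0.012],[[-0.016,0.004,0],-0.025],[[-0.025,0.006,0],-0.038]]'; python3 st.py
```

```text
t: 10.97
eef_pos: [0.4991, -0.1679, 0.0896]
eef_rot: [-0.566, -0.422, 0.566, -0.426]
contact_force: [3.0, -6.4, 6.2]
gripper_width: 0.23
t 10.97 p [ 0.4991 -0.1679  0.0896] jawdeg -16.36 toolx [ 0.003 -0.005 -1.   ] F [ 3.  -6.4  6.2] T [-0.95 -0.33  0.02] w 0.23 q [-0.52  0.09  2.04 -0.    1.01 -0.23]
```

```bash
python3 -m creep '[[[-0.008,0.002,0],-0.012],[[-0.016,0.004,0],-0.025],[[-0.024,0.007,0],-0.038]]'; python3 st.py; python3 - <<'E'
from h import *
from meas import measure
d=measure(cam("top")); print(d["knob"])
E
```

```text
t: 11.22
eef_pos: [0.4932, -0.1661, 0.0895]
eef_rot: [0.579, 0.404, -0.578, 0.409]
contact_force: [2.1, -6.8, 4.3]
gripper_width: 0.234
t 11.22 p [ 0.4932 -0.1661  0.0895] jawdeg -19.78 toolx [ 0.004 -0.005 -1.   ] F [ 2.1 -6.8  4.3] T [-0.94 -0.29  0.02] w 0.234 q [-0.52  0.08  2.05 -0.    1.01 -0.17]
(array([0.50008927, 0.23204535, 0.12536909]), np.int64(76), array([0.48844708, 0.22104317, 0.10688781]), array([0.51322737, 0.24737871, 0.13292194]))
  return _methods._mean(a, axis=axis, dtype=dtype,
  ret = um.true_divide(
meas.py:13: RuntimeWarning: Mean of empty slice.
  m=near&(r>190)&(g>190)&(b>190)&(z<.02)&(P[...,0]<.42); d["arrow"]=(P[m].mean(0),m.sum())
```

```bash
python3 -m creep '[[[-0.008,0.002,0],-0.012],[[-0.015,0.005,0],-0.025],[[-0.023,0.008,0],-0.038]]'; python3 st.py
```

```text
t: 11.52
eef_pos: [0.4871, -0.1639, 0.0895]
eef_rot: [-0.59, -0.387, 0.59, -0.391]
contact_force: [1.5, -6.1, 6.2]
gripper_width: 0.231
t 11.52 p [ 0.4871 -0.1639  0.0895] jawdeg -23.21 toolx [ 0.003 -0.005 -1.   ] F [ 1.5 -6.1  6.2] T [-0.88 -0.15  0.01] w 0.231 q [-0.52  0.06  2.07 -0.    1.01 -0.11]
```

```bash
python3 -m creep '[[[-0.008,0.003,0],-0.012],[[-0.015,0.006,0],-0.025],[[-0.023,0.009,0],-0.038]]'; python3 st.py; python3 - 2>&1 <<'E' | grep array
from h import *
from meas import measure
c=cam("top"); save(c,"top2.png",(165,150,365,280),4)
d=measure(c); print(d["knob"])
E
```

```text
t: 11.77
eef_pos: [0.4816, -0.1614, 0.0896]
eef_rot: [0.602, 0.369, -0.602, 0.373]
contact_force: [2.1, -4.2, 5.7]
gripper_width: 0.235
t 11.77 p [ 0.4816 -0.1614  0.0896] jawdeg -26.64 toolx [ 0.003 -0.004 -1.   ] F [ 2.1 -4.2  5.7] T [-0.76 -0.35  0.12] w 0.235 q [-0.52  0.05  2.08 -0.    1.01 -0.06]
(array([0.5013005 , 0.23256819, 0.12534082]), np.int64(76), array([0.48802018, 0.22169913, 0.10447508]), array([0.51553144, 0.24642111, 0.13261353]))
```

View pics/top2.png

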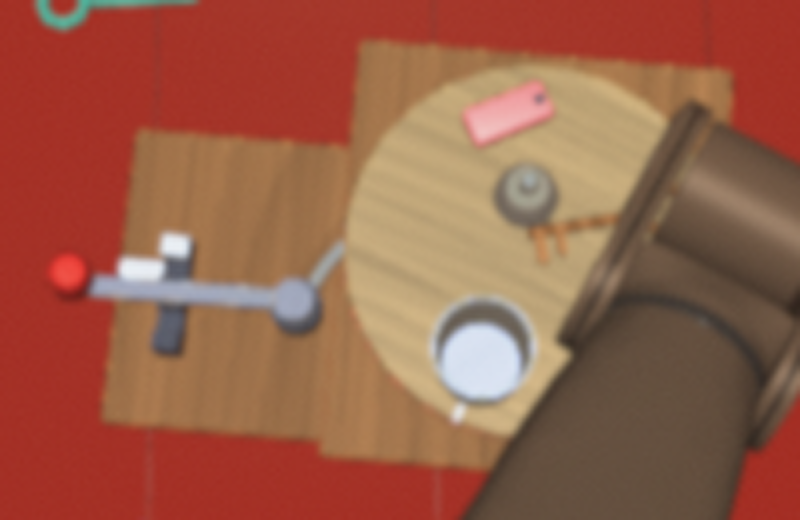

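```bash
python3 - 2>&1 <<'E'
from h import *
C=np.array([.527,-.066])
for n in("top","scene"):
    c=cam(n);P=pts(c); m=(P[...,2]>.128)&(P[...,2]<.142)&(np.hypot(P[...,0]-.45,P[...,1]+.033)<.055)
    q=P[m][:,:2].astype(np.float32); (x,y),r=cv2.minEnclosingCircle(q); o=np.array([x,y])-C
    a=np.arctan2(o[1],o[0]); print(n,m.sum(),(x,y),r,np.hypot(*o),"deck",(a+.095+np.pi)%(2*np.pi)) 
    if n=="scene": save(c,"sc2.png",(200,130,400,320),3)
E
```

```text
top 106 (0.44894418120384216, -0.028566574677824974) 0.03289581835269928 0.08656773174393266 deck 5.931012825839185
scene 162 (0.447914719581604, -0.027883514761924744) 0.034203507006168365 0.08779150315241642 deck 5.929067995826106
```

View pics/sc2.png

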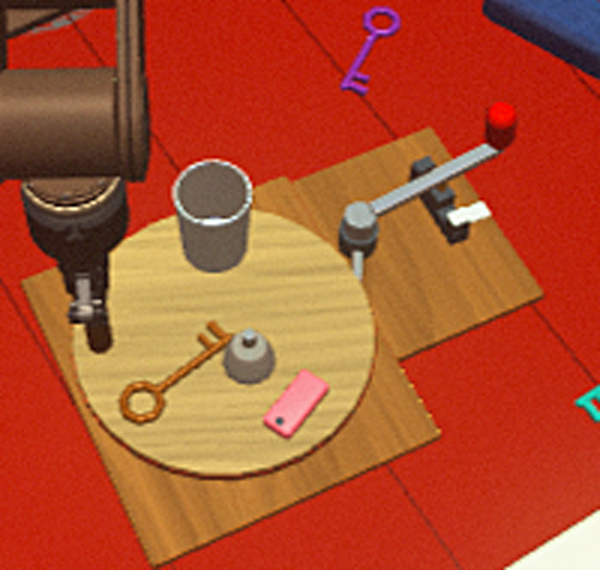

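The cup is at about -0.35 rad, past the window, with the lever still on the rim. So the latch rode over its notch. I go back anticlockwise, much more slowly.

```bash
python3 - <<'E'
import numpy as np
f=-2.018
for k in range(9):
    a,b=f+.08*k,f+.08*(k+1); print(k,"deck end %.2f"%(-.352+.08*(k+1)),(.105/.25*np.array([np.cos(b)-np.cos(a),np.sin(b)-np.sin(a)])).round(4))
E
python3 -m creep '[[[0.003,-0.0015,0],0.005],[[0.006,-0.003,0],0.01],[[0.009,-0.0045,0],0.015],[[0.012,-0.0058,0],0.02],[[0.0155,-0.0072,0],0.0255],[[0.0186,-0.0084,0],0.031],[[0.0217,-0.0096,0],0.036],[[0.0248,-0.0108,0],0.041],[[0.028,-0.012,0],0.046],[[0.031,-0.0133,0],0.051]]'; python3 st.py
```

```text
0 deck end -0.27 [ 0.0308 -0.0133]
1 deck end -0.19 [ 0.0318 -0.0108]
2 deck end -0.11 [ 0.0326 -0.0082]
3 deck end -0.03 [ 0.0331 -0.0056]
4 deck end 0.05 [ 0.0335 -0.0029]
5 deck end 0.13 [ 0.0336 -0.0002]
6 deck end 0.21 [0.0335 0.0024]
7 deck end 0.29 [0.0332 0.0051]
8 deck end 0.37 [0.0327 0.0077]
t: 12.75
eef_pos: [0.4874, -0.1639, 0.0895]
eef_rot: [-0.585, -0.395, 0.587, -0.396]
contact_force: [-2.1, -2.8, 10.3]
gripper_width: 0.231
t 12.75 p [ 0.4874 -0.1639  0.0895] jawdeg -21.98 toolx [-0.003 -0.002 -1.   ] F [-2.1 -2.8 10.3] T [-0.63  0.47 -0.07] w 0.231 q [-0.52  0.07  2.06 -0.    1.02 -0.13]
```

```bash
python3 -m creep '[[[0.003,-0.0011,0],0.005],[[0.006,-0.0022,0],0.01],[[0.0095,-0.0033,0],0.015],[[0.0127,-0.0044,0],0.02],[[0.016,-0.0055,0],0.0255],[[0.019,-0.0066,0],0.031],[[0.0222,-0.0077,0],0.036],[[0.0254,-0.0088,0],0.041],[[0.0286,-0.0098,0],0.046],[[0.0318,-0.0108,0],0.051]]'; python3 st.py
```

```text
t: 13.58
eef_pos: [0.4948, -0.1666, 0.0895]
eef_rot: [-0.568, -0.419, 0.571, -0.418]
contact_force: [-7.2, -3.3, 13.5]
gripper_width: 0.233
t 13.58 p [ 0.4948 -0.1666  0.0895] jawdeg -17.39 toolx [-0.004 -0.002 -1.   ] F [-7.2 -3.3 13.5] T [-0.49  1.21 -0.22] w 0.233 q [-0.52  0.09  2.04 -0.    1.02 -0.21]
```

```bash
python3 -m creep '[[[0.0033,-0.0008,0],0.005],[[0.0065,-0.0016,0],0.01],[[0.0098,-0.0025,0],0.015],[[0.013,-0.0033,0],0.02],[[0.0163,-0.0041,0],0.0255],[[0.0196,-0.005,0],0.031],[[0.0228,-0.0058,0],0.036],[[0.026,-0.0066,0],0.041],[[0.0293,-0.0074,0],0.046],[[0.0326,-0.0082,0],0.051]]'; python3 st.py
```

```text
t: 14.42
eef_pos: [0.5035, -0.1689, 0.0895]
eef_rot: [-0.551, -0.441, 0.554, -0.441]
contact_force: [-2.1, -4.0, 9.7]
gripper_width: 0.23
t 14.42 p [ 0.5035 -0.1689  0.0895] jawdeg -12.79 toolx [-0.002 -0.002 -1.   ] F [-2.1 -4.   9.7] T [-0.66  0.43 -0.04] w 0.23 q [-0.51  0.1   2.02 -0.    1.02 -0.29]
```

```bash
python3 -m creep '[[[0.0033,-0.0006,0],0.005],[[0.0066,-0.0012,0],0.01],[[0.01,-0.0018,0],0.015],[[0.0132,-0.0024,0],0.02],[[0.0165,-0.003,0],0.0255],[[0.0198,-0.0035,0],0.031],[[0.0231,-0.004,0],0.036],[[0.0264,-0.0045,0],0.041],[[0.0298,-0.005,0],0.046],[[0.0331,-0.0056,0],0.051]]'; python3 st.py
```

```text
t: 15.25
eef_pos: [0.5111, -0.1703, 0.0895]
eef_rot: [-0.533, -0.463, 0.536, -0.463]
contact_force: [-5.6, -4.0, 10.6]
gripper_width: 0.227
t 15.25 p [ 0.5111 -0.1703  0.0895] jawdeg -8.21 toolx [-0.004 -0.002 -1.   ] F [-5.6 -4.  10.6] T [-0.63  1.02 -0.18] w 0.227 q [-0.51  0.12  2.   -0.    1.02 -0.36]
```

```bash
python3 -m creep '[[[0.0033,-0.0003,0],0.005],[[0.0067,-0.0006,0],0.01],[[0.01,-0.0009,0],0.015],[[0.0134,-0.0012,0],0.02],[[0.0168,-0.0015,0],0.0255],[[0.02,-0.0018,0],0.031],[[0.0234,-0.002,0],0.036],[[0.0268,-0.0023,0],0.041],[[0.03,-0.0026,0],0.046],[[0.0335,-0.0029,0],0.051]]'; python3 st.py;  python3 - 2>&1 <<'E' | grep array
from h import *
from meas import measure
d=measure(cam("top")); print(d["knob"])
E
```

```text
t: 16.08
eef_pos: [0.5203, -0.1712, 0.0895]
eef_rot: [-0.514, -0.484, 0.517, -0.484]
contact_force: [-3.2, -3.4, 10.4]
gripper_width: 0.231
t 16.08 p [ 0.5203 -0.1712  0.0895] jawdeg -3.61 toolx [-0.002 -0.003 -1.   ] F [-3.2 -3.4 10.4] T [-0.69  0.49 -0.12] w 0.231 q [-0.5   0.14  1.98 -0.    1.02 -0.44]
(array([0.50112326, 0.23288188, 0.12510565]), np.int64(76), array([0.48816691, 0.22126497, 0.10857289]), array([0.51597658, 0.24677562, 0.13199889]))
```

```bash
python3 -m creep '[[[0.0033,0,0],0.005],[[0.0067,0,0],0.01],[[0.01,-0.0001,0],0.015],[[0.0134,-0.0001,0],0.02],[[0.0168,-0.0001,0],0.0255],[[0.02,-0.0001,0],0.031],[[0.0234,-0.0002,0],0.036],[[0.0268,-0.0002,0],0.041],[[0.03,-0.0002,0],0.046],[[0.0336,-0.0002,0],0.051]]'; python3 st.py
```

```text
t: 16.97
eef_pos: [0.5295, -0.1714, 0.0896]
eef_rot: [0.495, 0.503, -0.496, 0.505]
contact_force: [-2.1, -3.8, 7.3]
gripper_width: 0.231
t 16.97 p [ 0.5295 -0.1714  0.0896] jawdeg 0.98 toolx [ 0.001 -0.003 -1.   ] F [-2.1 -3.8  7.3] T [-0.7   0.08 -0.03] w 0.231 q [-0.49  0.16  1.96 -0.    1.02 -0.51]
```

```bash
python3 -m creep '[[[0.0033,0.0002,0],0.005],[[0.0067,0.0004,0],0.01],[[0.01,0.0006,0],0.015],[[0.0134,0.0009,0],0.02],[[0.0168,0.0012,0],0.0255],[[0.02,0.0014,0],0.031],[[0.0234,0.0016,0],0.036],[[0.0268,0.0019,0],0.041],[[0.03,0.0021,0],0.046],[[0.0335,0.0024,0],0.051]]'; python3 st.py
```

```text
t: 17.8
eef_pos: [0.5378, -0.1708, 0.0895]
eef_rot: [0.474, 0.523, -0.476, 0.525]
contact_force: [-1.9, -2.9, 8.2]
gripper_width: 0.23
t 17.8 p [ 0.5378 -0.1708  0.0895] jawdeg 5.57 toolx [ 0.    -0.003 -1.   ] F [-1.9 -2.9  8.2] T [-0.66  0.17  0.01] w 0.23 q [-0.49  0.17  1.94 -0.    1.02 -0.58]
```

```bash
python3 -m creep '[[[0.0033,0.0005,0],0.005],[[0.0067,0.001,0],0.01],[[0.01,0.0015,0],0.015],[[0.0133,0.002,0],0.02],[[0.0166,0.0025,0],0.0255],[[0.02,0.003,0],0.031],[[0.0232,0.0035,0],0.036],[[0.0266,0.004,0],0.041],[[0.03,0.0045,0],0.046],[[0.0332,0.0051,0],0.051]]'; python3 st.py
```

```text
t: 18.63
eef_pos: [0.5411, -0.1699, 0.0894]
eef_rot: [0.449, 0.546, -0.457, 0.539]
contact_force: [-15.9, -6.9, 16.9]
gripper_width: 0.235
t 18.63 p [ 0.5411 -0.1699  0.0894] jawdeg 10.23 toolx [-0.014 -0.003 -1.   ] F [-15.9  -6.9  16.9] T [-1.16  2.84 -0.23] w 0.235 q [-0.48  0.19  1.93 -0.01  1.04 -0.65]
```

```bash
python3 -m creep '[[[-0.01,-0.001,0],-0.01],[[-0.018,-0.002,0],-0.02],[[-0.018,-0.002,0],-0.02]]'; python3 st.py;  python3 - 2>&1 <<'E' | grep array
from h import *
from meas import measure
d=measure(cam("top")); print(d["knob"])
E
```

```text
t: 18.88
eef_pos: [0.5408, -0.1701, 0.0895]
eef_rot: [0.461, 0.534, -0.464, 0.535]
contact_force: [-1.8, -4.8, 9.0]
gripper_width: 0.23
t 18.88 p [ 0.5408 -0.1701  0.0895] jawdeg 8.32 toolx [-0.001 -0.003 -1.   ] F [-1.8 -4.8  9. ] T [-0.79  0.5   0.02] w 0.23 q [-0.48  0.18  1.94 -0.    1.03 -0.63]
(array([0.51747218, 0.22980486, 0.12462959]), np.int64(72), array([0.50515892, 0.21918813, 0.10823961]), array([0.53172148, 0.24531619, 0.1312129 ]))
```

Caught: the deck stopped firmly at about +0.23 and the knob sprang to x = 0.5175, so swing is about 0.28. I release the post and go to the lever.

```bash
python3 -m creep '[[[0,0,0],0],[[0,0,0],0],[[0,0,0],0],[[0,0,0],0],[[0,0,0],0]]' 0; python3 -m creep '[[[0,0,0.08],0],[[0,0,0.22],0],[[0,0,0.38],0],[[0,0,0.55],0],[[0,0,0.55],0]]'; python3 -m creep '[[[-0.045,0.8,0],-0.12],[[-0.045,0.8,0],-0.12],[[-0.045,0.8,0],-0.12],[[-0.045,0.8,0],-0.12],[[-0.045,0.8,0],-0.12],[[-0.045,0.8,0],-0.12]]'; python3 -m creep '[[[-0.045,0.8,0],-0.12],[[-0.045,0.8,0],-0.12],[[-0.045,0.8,0],-0.12],[[-0.045,0.8,0],-0.12],[[-0.045,0.8,0],-0.12],[[-0.045,0.8,0],-0.12],[[-0.045,0.8,0],-0.12]]'; python3 st.py; python3 - 2>&1 <<'E'
from h import *
c=cam("wrist"); save(c,"w4.png")
E
```

```text
t: 19.35
eef_pos: [0.5407, -0.1676, 0.087]
eef_rot: [0.462, 0.536, -0.462, 0.534]
contact_force: [1.0, 0.1, 0.3]
gripper_width: 0.923
t: 19.77
eef_pos: [0.5457, -0.17, 0.2359]
eef_rot: [0.463, 0.53, -0.461, 0.541]
contact_force: [1.1, -0.7, 2.4]
gripper_width: 0.994
t: 20.27
eef_pos: [0.529, 0.0375, 0.225]
eef_rot: [0.509, 0.492, -0.509, 0.49]
contact_force: [-0.3, 0.1, 0.4]
gripper_width: 1.002
t: 20.85
eef_pos: [0.5183, 0.2333, 0.2249]
eef_rot: [-0.553, -0.44, 0.554, -0.44]
contact_force: [-0.9, 0.7, 0.0]
gripper_width: 1.004
t 20.85 p [0.5183 0.2333 0.2249] jawdeg -13.01 toolx [-0.001 -0.001 -1.   ] F [-0.9  0.7  0. ] T [ 0.03 -0.01 -0.03] w 1.004 q [ 0.24  0.04  1.82 -0.    1.28  0.47]
```

View pics/w4.png

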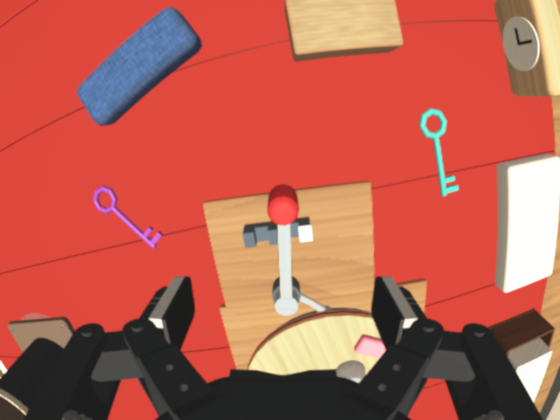

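```bash
python3 -m creep '[[[0,0,-0.16],0],[[0,0,-0.32],0],[[0,0,-0.44],0],[[0,0,-0.524],0],[[0,0,-0.524],0],[[0,0,-0.524],0]]' 0 ;python3 -m creep '[[[0,0,0],0],[[0,0,0],0],[[0,0,0],0],[[0,0,0],0],[[0,0,0],0],[[0,0,0],0],[[0,0,0],0]]' 1 40; python3 st.py; python3 -m creep '[[[0,0,0.016],0],[[0.015,-0.003,0.016],0],[[0.03,-0.007,0.016],-0.02],[[0.045,-0.01,0.016],-0.03],[[0.058,-0.013,0.016],-0.03],[[0.058,-0.013,0.016],-0.03]]';python3 st.py
```

```text
t: 21.4
eef_pos: [0.5184, 0.2301, 0.0934]
eef_rot: [-0.554, -0.439, 0.556, -0.438]
contact_force: [0.8, 0.3, 0.3]
gripper_width: 0.994
t: 21.98
eef_pos: [0.52, 0.2321, 0.0958]
eef_rot: [0.555, 0.439, -0.553, 0.44]
contact_force: [0.8, -1.0, 3.2]
gripper_width: 0.285
t 21.98 p [0.52   0.2321 0.0958] jawdeg -13.22 toolx [ 0.003  0.001 -1.   ] F [ 0.8 -1.   3.2] T [ 0.06 -0.16 -0.07] w 0.285 q [ 0.24  0.17  1.93 -0.    1.04  0.47]
t: 22.48
eef_pos: [0.5317, 0.2285, 0.097]
eef_rot: [-0.563, -0.427, 0.566, -0.424]
contact_force: [-5.6, 0.2, -2.8]
gripper_width: 0.282
t 22.48 p [0.5317 0.2285 0.097 ] jawdeg -16.02 toolx [-0.006  0.    -1.   ] F [-5.6  0.2 -2.8] T [ 0.13  0.81 -0.52] w 0.282 q [0.23 0.2  1.9  0.   1.05 0.51]
```

```bash
python3 -m creep '[[[0,0.008,-0.03],0],[[0,0.015,-0.055],0],[[0,0.022,-0.08],0],[[0,0.022,-0.1],0],[[0,0.022,-0.1],0],[[0,0.022,-0.1],0]]';python3 st.py; python3 - 2>&1 <<'E' | grep array
from h import *
from meas import measure
d=measure(cam("top")); print(d["knob"])
E
```

```text
t: 22.98
eef_pos: [0.5356, 0.236, 0.0766]
eef_rot: [0.567, 0.426, -0.562, 0.426]
contact_force: [-3.6, 3.3, 8.0]
gripper_width: 0.285
t 22.98 p [0.5356 0.236  0.0766] jawdeg -15.94 toolx [ 0.005  0.004 -1.   ] F [-3.6  3.3  8. ] T [ 0.55  0.73 -0.44] w 0.285 q [0.24 0.23 1.9  0.   1.   0.52]
ValueError: zero-size array to reduction operation minimum which has no identity
```

Lowered to the "arm down" height (0.0766) at the home position. I release, rise clear and check.

```bash
python3 -m creep '[[[0,0,0],0],[[0,0,0],0],[[0,0,0],0],[[0,0,0],0],[[0,0,0],0]]' 0;python3 -m creep '[[[0,0,0.1],0],[[0,0,0.25],0],[[0,0,0.4],0],[[0,0,0.5],0],[[0,0,0.6],0],[[0,0,0.6],0]]';python3 -m creep '[[[-0.15,0.15,0],0],[[-0.3,0.3,0],0],[[-0.4,0.4,0],0],[[-0.5,0.5,0],0],[[-0.5,0.5,0],0],[[-0.5,0.5,0],0]]'; python3 st.py
python3 - 2>&1 <<'E' | grep -v Warn
from h import *
from meas import measure
c=cam("top"); save(c,"top3.png",(60,130,360,310),2.66)
d=measure(c); print(d["knob"]); c=cam("scene"); print(measure(c)["knob"])
C=np.array([.527,-.066]); P=pts(c); m=(P[...,2]>.128)&(P[...,2]<.142)&(np.hypot(P[...,0]-.44,P[...,1]+.07)<.075)
(x,y),r=cv2.minEnclosingCircle(P[m][:,:2].astype(np.float32)); o=np.array([x,y])-C; print(r,np.hypot(*o),(np.arctan2(o[1],o[0])+.095+np.pi)%6.2832)
E
```

```text
t: 23.45
eef_pos: [0.5336, 0.2338, 0.0732]
eef_rot: [-0.564, -0.426, 0.564, -0.426]
contact_force: [0.9, -1.1, 0.0]
gripper_width: 0.965
t: 23.95
eef_pos: [0.5368, 0.2347, 0.2306]
eef_rot: [0.568, 0.424, -0.56, 0.428]
contact_force: [-0.2, 0.9, 1.2]
gripper_width: 0.998
t: 24.45
eef_pos: [0.4062, 0.3605, 0.2224]
eef_rot: [-0.563, -0.427, 0.564, -0.427]
contact_force: [-0.0, 0.2, -0.0]
gripper_width: 0.998
t 24.45 p [0.4062 0.3605 0.2224] jawdeg -15.66 toolx [-0.001 -0.001 -1.   ] F [-0.   0.2 -0. ] T [-0.02 -0.01 -0.01] w 0.998 q [ 0.54 -0.02  1.89  0.    1.27  0.81]
  m=near&(r>190)&(g>190)&(b>190)&(z<.02)&(P[...,0]<.42); d["arrow"]=(P[m].mean(0),m.sum())
  ret = um.true_divide(
(array([0.53173733, 0.23524509, 0.10765854]), np.int64(79), array([0.51886027, 0.22257781, 0.10151249]), array([0.54591686, 0.24862665, 0.11646754]))
(array([0.5336723 , 0.23512111, 0.10956863]), np.int64(70), array([0.52083366, 0.22394814, 0.10158251]), array([0.54533272, 0.25107117, 0.1160009 ]))
0.03436560556292534 0.0876148399065008 0.2208475822779099
```

View pics/top3.png

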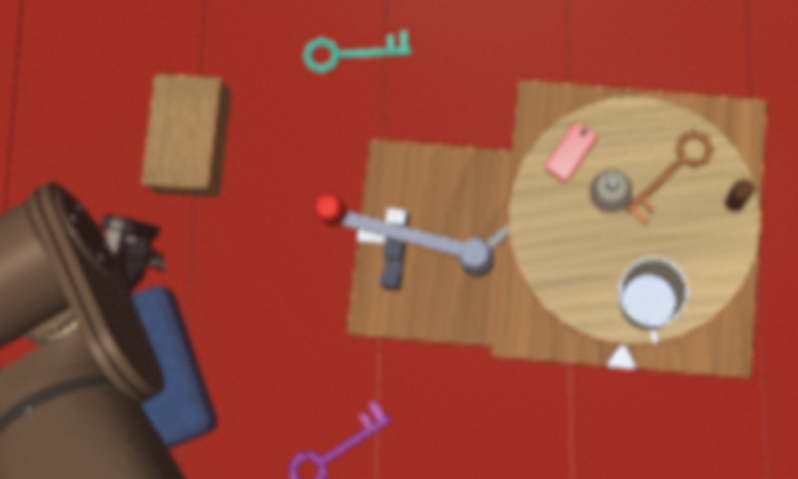

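The lever is down (knob 0.108 high, as at the start) and over the white-marked notch. The deck is at about 0.22, the bell is upright, and the key, fob and bell are on the deck.

```bash
python3 -c "
from plant import env; print(env.finish_job())"
```

```text
the job is handed in; nothing more can be done
None
```

I handed the job in at about 24.5 s of the 64 s allowed. The turntable is locked with the lever home in the white-marked notch. No verdict was reported.

**What I did:** I lifted the lever out of its free notch and let its latch ride on the ring. Then I gripped the finger post and turned the deck clockwise. The latch did not catch on that pass. It apparently rode over the notch because I turned too fast, and the deck went on to about -0.35 rad. I turned it back anticlockwise at about 0.1 rad/s until it stopped firmly (about 16 N at the wrist) and the lever sprang in. I then threw the lever home, pushed it down, let go and backed off. So the final catch came on an anticlockwise turn, not the clockwise one the task describes.

**Last checks:**
- **Lever:** the knob was at (0.532, 0.235, 0.108) m, which fits a swing of about 0.38 rad. Its height matches the start, so the lift is about 0.
- **Deck:** the cup stood about 0.22 rad from the arrow, inside the 0.4 limit.
- **Key, fob and bell:** all three were on the deck and the bell was upright.
- **Shelf things:** the box and the glasses case showed no sign of having moved, though the arm partly hid the case. I did not measure either, and the bottle and jar were outside the last picture. The tool stayed more than 0.2 m up when away from the turntable and lever.
- **Robot:** the contact force read about 0.

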